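# Slide the slotted ballast plate onto the balloon stand

### The arm

A 6-joint arm with a two-finger parallel gripper is mounted at the origin on a cart in front of the work surface, level with it; the furniture and walls round the work are solid. World frame = base frame: x ahead of the robot, y to its left, z up, the work surface at z = 0. Lengths are in m, angles in rad, forces in N, time in s.
With the tool pointing down it reaches from about 0.275 to 0.75 m from the base axis. Payload 10.2 kg.
Tool frame: the origin (TCP) lies on the mounting face of the last link; the fingertips stand 166 mm ahead of it and the grasp point (between the pads) lies 147 mm ahead of it; z points along the fingers, y is the line along which they close (so a half turn about z gives the same grasp; the last joint's range is limited). The gripper opens to 88 mm and grips with 3 to 60 N. Pads are 18 mm wide; open, the fingers measure 123 mm over their backs; the gripper's body (75 mm by 187 mm) begins 45 mm behind the grasp point.
Start: joints at [-1.324, 0.313, 1.498, -0, 1.331, -0.223], TCP at [0.238, -0.468, 0.405] pointing down, gripper open.
Joint ranges: [-2.94, 2.94], [-0.97, 2.17], [0.19, 2.56], [-1.23, 4.37], [0.02, 3.11], [-2.88, 2.88]. Speed limits (rad/s): [2.39, 2.39, 3.01, 3.14, 3.14, 3.14].

### API

Orientations are given as a unit quaternion [x, y, z, w].
In Python, from bench import r, optics gives the robot as it stands.
- The arm moves only by the shell command python3 -m inch 'ROWS' [FORCE]. ROWS is JSON, a list of rows, each an object of numbers: "tx", "ty", "tz": the shift along the world's x, y, z scaled (see below); "wx", "wy", "wz": the turn, a rotation vector about the world's x, y, z scaled (see below); "fingers": the gripper command: -1 is shut, 1 is fully open, values between are in proportion. A call has 1 to 12 rows; each row is the pose to reach, as a shift and turn from the pose commanded when the call began; what a row does not reach only later rows make up. The controller multiplies each number of a shift by 40 cm and each number of a turn by 90 degrees. A row lasts 1/8 s, in which the tool goes at most 62.5 mm and 10.7 degrees, less where a joint would pass 70% of its speed; a pose out of reach is approached as far as the arm can. A call with a number of a shift or a turn outside -1 to 1 is refused whole. A call with a gripper value outside its range is refused whole. The fingers move at their own pace and stop on an object; FORCE is the grip in N (left out, the last holds). Time passes only in rows, so rows that repeat a pose let the fingers close. It gives the time, the measured TCP pose, the force, the opening and the grip force at its end, in the units of the state.
- r.read_state(): the state, without advancing time (a new reading comes with each control period).
- optics.snapshot(name): name is "side" or "top" or "wrist"; returns a dict with "pixels" (480x640x3 uint8, red, green, blue), "fov_y" (degrees; the focal length in pixels is half the picture's height over the tangent of half this angle, whatever the lens; pixels are square), "cx", "cy" (the principal point, pixels), "eye" and "attitude" of the camera in the world. Camera axes: x right, y down, z forward; pixel columns grow to the right and rows downward; lengths in m; the calibration is good to about 2 mm. A picture is of the moment at which its call begins. There is no depth.
- r.sign_off(): hands the job in; it is judged then, once.
The state is a dict: "clock": time; "joints": joint angles; "dq": joint speeds; "joint_efforts": joint torques, N m; "position": TCP position; "tool_rot": TCP orientation; "ft_force": force on the tool from outside, world axes, zero at the start; "ft_torque": the same for the moment, N m; "opening": finger opening in m; "grasp_force": force on a finger pad.
Only numpy, scipy, OpenCV 4.12 (cv2) and the standard library are available. Lean on these libraries where they do the work, as an engineer would, in place of code of your own. Each camera call takes 0.05 s, during which the arm holds its last target. There are 200 camera calls.

### The job

The balloon stand on the worktop still lacks its ballast. Slide the flat slotted plate over the worktop, without lifting it off, so that the stand's pole passes in through the plate's open slot and the plate ends up lying flat, fully home in the dished base around the pole. Leave the other things on the worktop where they are.

Things in the scene. Friction and masses are not known exactly. Their poses are not given: they have to be found in the camera images.
- ballast_plate: the ballast: a loose, flat, round, black coated plate (C-shaped), 110 mm in diameter, 12 mm thick, 0.5 to 0.8 kg, lying on the worktop; too wide to grip across. A slot 28 mm wide runs right through it from its centre (round end, a half circle of 14 mm radius about the centre) out through the rim. Origin: centre of the disc on its underside; z up; x points from the centre out through the slot.
- plate_mouth (a point): middle of the slot's open mouth at the plate's rim, on the underside, 55 mm from the plate's centre along its x. In the last 16 mm before the rim the slot flares from 28 to 42 mm.
- balloon_stand: lower part of a balloon column stand, fixed to the worktop: a white, round, dished base 156 mm in diameter with an upright aluminium pole 22 mm in diameter in its middle. A black knurled coupling 36 mm in diameter, wider than the plate's slot, sits on the pole from z = 38 mm to 58 mm, the top of the stand. Origin: on the pole's axis at worktop height; z up.
- stand_dish (a point): centre of the dish's floor, on the pole's axis, 1 mm above the worktop. The floor is flat and round, 117 mm in diameter; round it stands a lip 4 mm high (radius 58.5 to 61.5 mm), from which a smooth ramp falls outwards all round to the worktop at radius 78 mm. The plate slides up the ramp, tips over the lip (its rear edge then rises some 5 mm) and drops 3 mm into the dish.
- balloon_weight: bystander: a foil-wrapped, waisted silver balloon weight, 45 mm in diameter, 46 mm high, standing loose. Origin: centre of its underside.
- gold_weight: bystander: a foil-wrapped, waisted gold balloon weight, 45 mm in diameter, 46 mm high, standing loose near the front right corner. Origin: centre of its underside.
- sticker_roll: bystander: a roll of white stickers lying flat, 66 mm in diameter, 30 mm high, loose. Origin: centre of its underside.
- pin_box: bystander: a small card box with a teal lid, 52 mm (its x) by 72 mm (its y), 28 mm high, loose. Origin: centre of its underside.
- ribbon_reel: bystander: a reel of yellow ribbon with black flanges, lying on its flanges so that it could roll, 63 mm (its x) by 66 mm (its y, the reel's axle), 63 mm high, loose. Origin: centre of its underside.
- marker: bystander: a felt marker with a black cap lying on the worktop, 19 mm (its x) by 135 mm (its y), 21 mm high, loose. Origin: centre of its underside.
- tablet: equipment at the left: a tablet in a red folio, fixed, 283 mm (its x) by 204 mm (its y), 18 mm high. Origin: centre of its underside.
- impulse_sealer: equipment at the back: a bag sealer, fixed, 82 mm (its x) by 340 mm (its y), 93 mm high with its arm raised higher. Origin: centre of its underside. To its right a balloon inflator, 186 mm high, stands from x = 0.70 m on. The worktop's front edge is at x = 0.385 m, its right edge at y = -0.47 m.
- bag_heap: equipment at the back left: a gathered clear bag with dried twigs, fixed. About its origin (on the worktop) it reaches 90 mm towards the robot, 90 mm away from it, 125 mm to either side, and is 260 mm high; the front 60 mm, a tapering twig up to 160 mm high, spans only 50 mm to the left and 65 mm to the right.

How it is judged:
By the outcome, as a careful person would: the job done as asked, in the order asked, and still so for the second after the job is handed in, with the robot touching nothing.
It also fails if it takes over 72 s, if anything falls off the work surface, if the arm or the gripper's body presses on something with over 40 N, if the wrist force passes 120 N, or if a joint passes its speed limit or range.

## Working session

There is one attempt and no reset: what is moved stays moved. The work goes in short steps, Python scripts to look and compute and a shell command to move; the robot and the scene stay as the last step left them, time stands still between calls to the robot, and variables do not carry over. Pictures are saved under pics/ and viewed, at most 10 in all, crops included, and the job is handed in when it is done.

```bash
mkdir -p pics
python3 - <<'E'
from bench import r, optics
import cv2
for n in ("top","side"):
    s=optics.snapshot(n); cv2.imwrite(f"pics/{n}0.png",s["pixels"][:,:,::-1])
    print({k:v for k,v in s.items() if k!="pixels"})
print(r.read_state())
E
```

```text
{'fov_y': 56.94951286023372, 'cx': 323.29715337455, 'cy': 236.42677049080694, 'eye': array([0.40413766, 0.00950798, 1.41070338]), 'attitude': array([-0.70240219,  0.70819678, -0.04904775,  0.0517958 ])}
{'fov_y': 55.32314015333488, 'cx': 334.0922405897922, 'cy': 234.94690988230266, 'eye': array([ 0.49480549, -0.99347696,  0.8405253 ]), 'attitude': array([ 0.90029552, -0.05448858,  0.01366594, -0.43163898])}
{'clock': 0.1, 'joints': array([-1.32443714e+00,  3.13384170e-01,  1.49832096e+00,  2.29043258e-05,
        1.33099927e+00, -2.23438290e-01]), 'dq': array([ 0.00103583, -0.00225848, -0.00176277,  0.0013331 , -0.0018295 ,
       -0.00084586]), 'joint_efforts': array([ 2.44311894e-03, -4.02807999e+01, -2.52646637e+01,  6.95065968e-02,
        3.41584766e-02, -5.27521058e-05]), 'position': array([ 0.23763681, -0.46810907,  0.40423836]), 'tool_rot': array([ 9.72538399e-01,  2.32741818e-01,  4.75178765e-06, -5.55966317e-04]), 'ft_force': array([-0.14519333, -0.05269478, -0.13236633]), 'ft_torque': array([-0.01661319,  0.01605708,  0.03232653]), 'grasp_force': 0.0, 'opening': 0.08816797745182889}
```

View pics/top0.png

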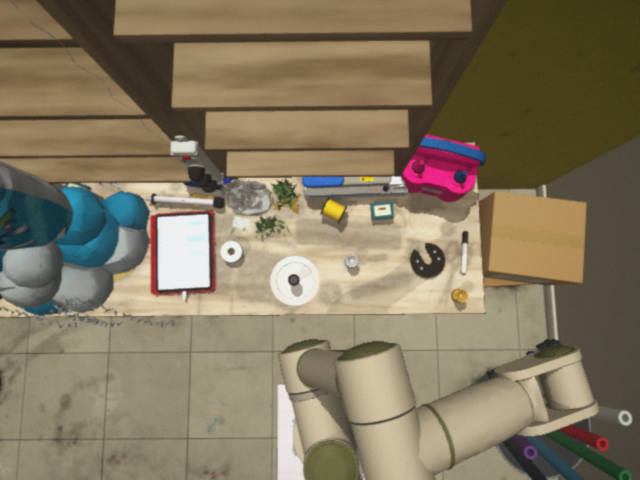

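View pics/side0.png

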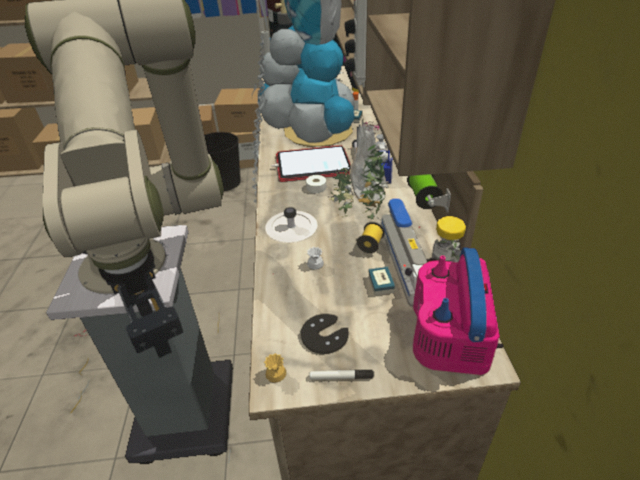

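```bash
cat > h.py <<'E'
import numpy as np, cv2
from scipy.spatial.transform import Rotation as R
def ray(s,u,v,z):
    f=240/np.tan(np.radians(s["fov_y"]/2))
    d=R.from_quat(s["attitude"]).apply([(u-s["cx"])/f,(v-s["cy"])/f,1]); e=np.array(s["eye"])
    return (e+d*(z-e[2])/d[2])[:2]
def px(s,p):
    f=240/np.tan(np.radians(s["fov_y"]/2))
    c=R.from_quat(s["attitude"]).inv().apply(np.array(p)-s["eye"]); return c[:2]/c[2]*f+[s["cx"],s["cy"]]
E
python3 - <<'E'
from bench import optics
from h import *
s=optics.snapshot("top"); p=s["pixels"][:,:,::-1]
cv2.imwrite("pics/c1.png",cv2.resize(p[185:325,265:485],None,fx=3.6,fy=3.6,interpolation=cv2.INTER_CUBIC))
for n,u,v,z in [("stand",294,281,.05),("plate",428,261,.012),("silver",352,261,.04),("gold",459,296,.04),("pin",382,211,.028),("reel",334,209,.06),("roll",232,252,.03),("mk1",465,233,.01),("mk2",463,272,.01)]: print(n,ray(s,u,v,z).round(3))
E
```

```text
stand [0.463 0.105]
plate [ 0.524 -0.317]
silver [ 0.523 -0.074]
gold [ 0.413 -0.401]
pin [ 0.683 -0.173]
reel [ 0.684 -0.02 ]
roll [0.556 0.301]
mk1 [ 0.613 -0.439]
mk2 [ 0.488 -0.426]
```

View pics/c1.png

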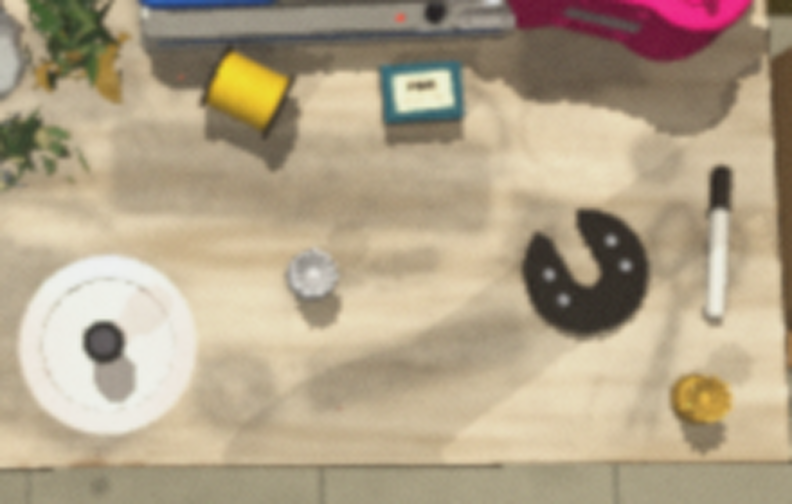

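Top view (full-image px): the plate is at (428,261) with its slot facing up-left (yaw about 29°), and the stand is at (294,280). The silver weight at (352,260) sits between them, so I'll go round it on the front side. I'll grip the plate's web, with one finger in the slot and one behind the rim. First I hover over it.

```bash
python3 -m inch '[{"tx":0.64,"ty":0.34,"tz":-0.2,"wz":1,"fingers":1},{"tx":0.64,"ty":0.34,"tz":-0.2,"wz":1,"fingers":1},{"tx":0.64,"ty":0.34,"tz":-0.2,"wz":1,"fingers":1},{"tx":0.64,"ty":0.34,"tz":-0.2,"wz":1,"fingers":1},{"tx":0.64,"ty":0.34,"tz":-0.2,"wz":1,"fingers":1},{"tx":0.64,"ty":0.34,"tz":-0.2,"wz":1,"fingers":0.36},{"tx":0.64,"ty":0.34,"tz":-0.2,"wz":1,"fingers":0.36},{"tx":0.64,"ty":0.34,"tz":-0.2,"wz":1,"fingers":0.36},{"tx":0.64,"ty":0.34,"tz":-0.2,"wz":1,"fingers":0.36},{"tx":0.64,"ty":0.34,"tz":-0.2,"wz":1,"fingers":0.36},{"tx":0.64,"ty":0.34,"tz":-0.2,"wz":1,"fingers":0.36}]' 40
python3 - <<'E'
from bench import optics,r
from h import *
s=optics.snapshot("wrist"); cv2.imwrite("pics/w1.png",s["pixels"][:,:,::-1])
print(s["eye"],s["attitude"],r.read_state()["joints"])
np.save("w1.npy",{k:v for k,v in s.items()},allow_pickle=True)
E
```

```text
[ 0.3007504  -0.4369627   0.38538123] [ 0.84375383 -0.51855822 -0.07303613  0.11765446] [-1.32439469e+00  3.13216910e-01  1.49810386e+00 -2.77861572e-06
  1.33095877e+00 -2.23379302e-01]$[0]: bad value
```

View pics/w1.png

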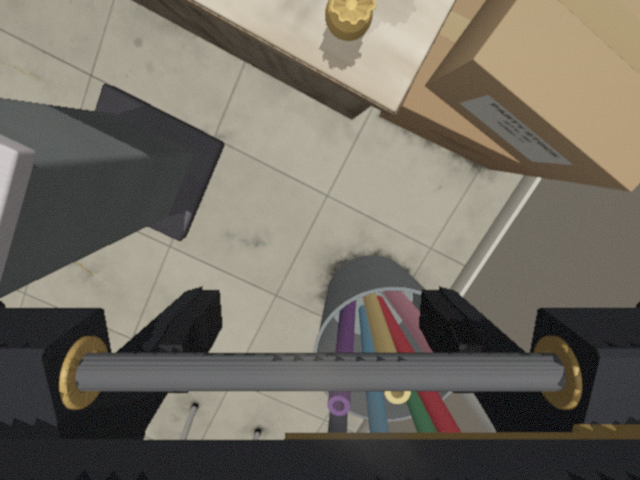

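The move was refused, so this wrist view is still from the start pose. I'll resend it with floats, the turn just under 1 and all keys given.

```bash
python3 -m inch '[{"tx":0.64,"ty":0.34,"tz":-0.2,"wx":0.0,"wy":0.0,"wz":0.99,"fingers":0.36},{"tx":0.64,"ty":0.34,"tz":-0.2,"wx":0.0,"wy":0.0,"wz":0.99,"fingers":0.36},{"tx":0.64,"ty":0.34,"tz":-0.2,"wx":0.0,"wy":0.0,"wz":0.99,"fingers":0.36},{"tx":0.64,"ty":0.34,"tz":-0.2,"wx":0.0,"wy":0.0,"wz":0.99,"fingers":0.36},{"tx":0.64,"ty":0.34,"tz":-0.2,"wx":0.0,"wy":0.0,"wz":0.99,"fingers":0.36},{"tx":0.64,"ty":0.34,"tz":-0.2,"wx":0.0,"wy":0.0,"wz":0.99,"fingers":0.36},{"tx":0.64,"ty":0.34,"tz":-0.2,"wx":0.0,"wy":0.0,"wz":0.99,"fingers":0.36},{"tx":0.64,"ty":0.34,"tz":-0.2,"wx":0.0,"wy":0.0,"wz":0.99,"fingers":0.36},{"tx":0.64,"ty":0.34,"tz":-0.2,"wx":0.0,"wy":0.0,"wz":0.99,"fingers":0.36},{"tx":0.64,"ty":0.34,"tz":-0.2,"wx":0.0,"wy":0.0,"wz":0.99,"fingers":0.36},{"tx":0.64,"ty":0.34,"tz":-0.2,"wx":0.0,"wy":0.0,"wz":0.99,"fingers":0.36}]' 40
python3 - <<'E'
from bench import optics,r
from h import *
s=optics.snapshot("wrist"); cv2.imwrite("pics/w2.png",s["pixels"][:,:,::-1])
print(s["eye"],s["attitude"],r.read_state()["joints"])
np.save("w2.npy",s,allow_pickle=True)
E
```

```text
clock: 1.58
position: [0.4936, -0.3322, 0.3246]
tool_rot: [0.53, 0.848, 0.0, -0.0]
ft_force: [0.4, 0.1, -1.5]
opening: 0.0597
grasp_force: 0.0
[ 0.46255263 -0.26936483  0.30568155] [0.96519455 0.22163764 0.03155745 0.13520487] [-7.88957841e-01  5.33875228e-01  1.38601652e+00 -1.15306912e-05
  1.22183941e+00 -1.24213128e+00]
```

View pics/w2.png

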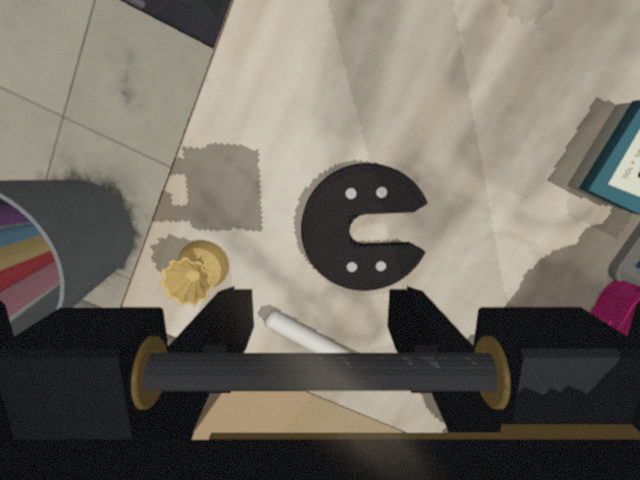

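Wrist view: the plate's rim spans u≥301 and v 163–290. The slot's closed end is at (348,229), and the mouth corners are at (427,203) and (426,250). Next I compute the plate pose from those.

```bash
cat >> h.py <<'E'
def ballast(s,near):
    "centre and yaw of the plate's outline by fitting the known C shape to the largest dark blob near px"
    g=s["pixels"].max(2); m=cv2.morphologyEx((g<60).astype(np.uint8),cv2.MORPH_CLOSE,np.ones((7,7)))
    n,l=cv2.connectedComponents(m); k=l[near[1],near[0]]
    c,_=cv2.findContours((l==k).astype(np.uint8),cv2.RETR_EXTERNAL,cv2.CHAIN_APPROX_NONE)
    c=max(c,key=cv2.contourArea)[:,0]
    P=np.array([ray(s,u,v,.012) for u,v in c])
    from scipy.optimize import least_squares
    c0,r0=cv2.minEnclosingCircle((P*1000).astype(np.float32))
    f=least_squares(lambda q:np.hypot(*(P-q[:2]).T)-.055,np.array(c0)/1000,loss="soft_l1",f_scale=.001).x
    d=P-f; inn=d[np.hypot(*d.T)<.045]
    return f,np.degrees(np.arctan2(*inn.mean(0)[::-1])),r0,len(c)
E
python3 - <<'E'
from h import *
s=np.load("w2.npy",allow_pickle=True).item()
print(ballast(s,(330,227)))
e=ray(s,348,229,.012); m=(ray(s,427,203,.012)+ray(s,426,250,.012))/2
print(e,m,np.degrees(np.arctan2(*(m-e)[::-1])))
for n,u,v in (("left",301,227),("top",370,163),("bot",365,290)): print(n,ray(s,u,v,.012))
E
```

```text
(array([ 0.5587131 , -0.45242115]), np.float64(54.76732523131462), 334.1336669921875, 2906)
[ 0.51430115 -0.3221443 ] [ 0.57261481 -0.2919044 ] 27.410044632565523
left [ 0.47812625 -0.33776841]
top [ 0.5054757  -0.26638929]
bot [ 0.55288996 -0.36473275]
```

```bash
python3 -m inch '[{"tx":0.01,"ty":0.005,"tz":-0.12,"wx":0.0,"wy":0.0,"wz":0.016,"fingers":0.36},{"tx":0.01,"ty":0.005,"tz":-0.24,"wx":0.0,"wy":0.0,"wz":0.016,"fingers":0.36},{"tx":0.01,"ty":0.005,"tz":-0.33,"wx":0.0,"wy":0.0,"wz":0.016,"fingers":0.36},{"tx":0.01,"ty":0.005,"tz":-0.37,"wx":0.0,"wy":0.0,"wz":0.016,"fingers":0.36},{"tx":0.01,"ty":0.005,"tz":-0.387,"wx":0.0,"wy":0.0,"wz":0.016,"fingers":0.36},{"tx":0.01,"ty":0.005,"tz":-0.387,"wx":0.0,"wy":0.0,"wz":0.016,"fingers":0.36},{"tx":0.01,"ty":0.005,"tz":-0.387,"wx":0.0,"wy":0.0,"wz":0.016,"fingers":-0.2},{"tx":0.01,"ty":0.005,"tz":-0.387,"wx":0.0,"wy":0.0,"wz":0.016,"fingers":-0.2},{"tx":0.01,"ty":0.005,"tz":-0.387,"wx":0.0,"wy":0.0,"wz":0.016,"fingers":-0.2},{"tx":0.01,"ty":0.005,"tz":-0.387,"wx":0.0,"wy":0.0,"wz":0.016,"fingers":-0.2},{"tx":0.01,"ty":0.005,"tz":-0.387,"wx":0.0,"wy":0.0,"wz":0.016,"fingers":-0.2}]' 30
python3 - <<'E'
from bench import optics,r
from h import *
s=optics.snapshot("wrist"); cv2.imwrite("pics/w3.png",s["pixels"][:,:,::-1])
E
```

```text
clock: 3.0
position: [0.4978, -0.3303, 0.1708]
tool_rot: [0.519, 0.855, -0.0, 0.001]
ft_force: [-0.1, 0.1, 5.9]
opening: 0.0424
grasp_force: 27.3
```

View pics/w3.png

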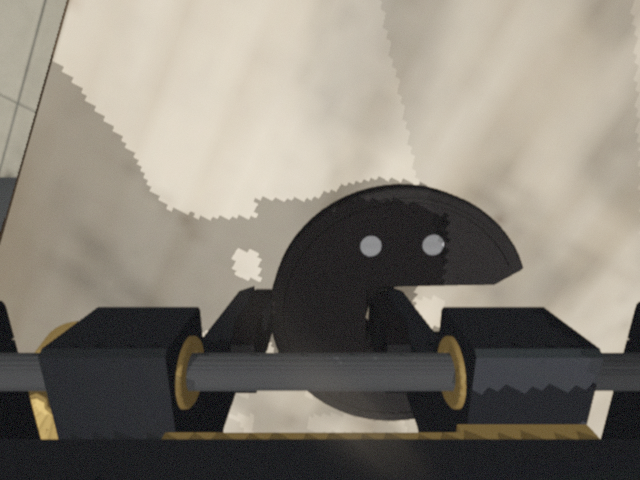

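The plate's web is gripped at 42 mm, squarely, with one finger in the slot and the other at the rim. Now I drag it flat, turning it, round the front of the silver weight.

```bash
python3 -m inch '[{"tx":-0.02,"ty":0.03,"tz":0.0,"wx":0.0,"wy":0.0,"wz":0.07,"fingers":-0.2},{"tx":-0.05,"ty":0.08,"tz":0.0,"wx":0.0,"wy":0.0,"wz":0.16,"fingers":-0.2},{"tx":-0.085,"ty":0.14,"tz":0.0,"wx":0.0,"wy":0.0,"wz":0.26,"fingers":-0.2},{"tx":-0.12,"ty":0.2,"tz":0.0,"wx":0.0,"wy":0.0,"wz":0.36,"fingers":-0.2},{"tx":-0.15,"ty":0.26,"tz":0.0,"wx":0.0,"wy":0.0,"wz":0.46,"fingers":-0.2},{"tx":-0.17,"ty":0.3,"tz":0.0,"wx":0.0,"wy":0.0,"wz":0.56,"fingers":-0.2},{"tx":-0.178,"ty":0.34,"tz":0.0,"wx":0.0,"wy":0.0,"wz":0.594,"fingers":-0.2},{"tx":-0.178,"ty":0.4,"tz":0.0,"wx":0.0,"wy":0.0,"wz":0.594,"fingers":-0.2},{"tx":-0.178,"ty":0.46,"tz":0.0,"wx":0.0,"wy":0.0,"wz":0.594,"fingers":-0.2},{"tx":-0.178,"ty":0.51,"tz":0.0,"wx":0.0,"wy":0.0,"wz":0.594,"fingers":-0.2},{"tx":-0.178,"ty":0.544,"tz":0.0,"wx":0.0,"wy":0.0,"wz":0.594,"fingers":-0.2},{"tx":-0.178,"ty":0.544,"tz":0.0,"wx":0.0,"wy":0.0,"wz":0.594,"fingers":-0.2}]'
python3 - <<'E'
from bench import optics,r
from h import *
s=optics.snapshot("wrist"); a=s["pixels"][:,:,::-1]; np.save("w4.npy",s,allow_pickle=True)
t=optics.snapshot("top"); b=cv2.resize(t["pixels"][185:325,265:485,::-1],(640,407),interpolation=cv2.INTER_CUBIC)
np.save("t4.npy",t,allow_pickle=True)
cv2.imwrite("pics/m4.png",cv2.resize(np.vstack([a[:400],b]),(480,600)))
cv2.imwrite("pics/t4.png",b); cv2.imwrite("pics/w4.png",a)
E
```

```text
clock: 4.55
position: [0.427, -0.1116, 0.1707]
tool_rot: [0.08, 0.997, 0.0, 0.001]
ft_force: [2.8, 7.9, 12.1]
opening: 0.0424
grasp_force: 27.9
```

View pics/w4.png

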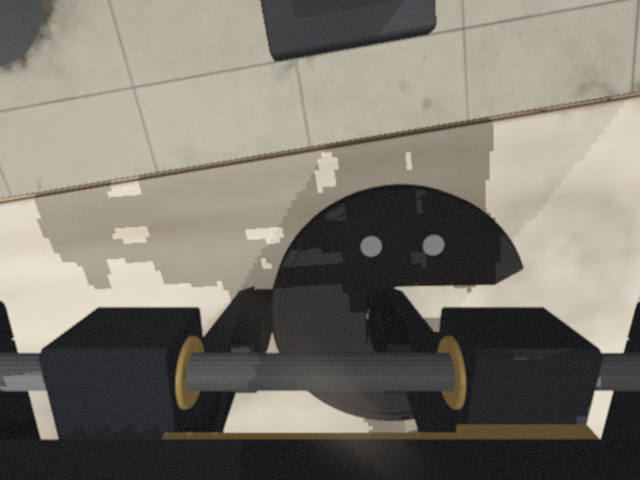

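```bash
python3 -m inch '[{"tx":0.0,"ty":0.0,"tz":0.0,"wx":0.0,"wy":0.0,"wz":0.0,"fingers":0.34},{"tx":0.0,"ty":0.0,"tz":0.0,"wx":0.0,"wy":0.0,"wz":0.0,"fingers":0.34},{"tx":0.0,"ty":0.0,"tz":0.0,"wx":0.0,"wy":0.0,"wz":0.0,"fingers":0.34},{"tx":0.0,"ty":0.0,"tz":0.12,"wx":0.0,"wy":0.0,"wz":0.0,"fingers":0.34},{"tx":0.0,"ty":0.0,"tz":0.25,"wx":0.0,"wy":0.0,"wz":0.0,"fingers":0.34},{"tx":-0.014,"ty":-0.088,"tz":0.4,"wx":0.0,"wy":0.0,"wz":-0.5,"fingers":0.5},{"tx":-0.014,"ty":-0.088,"tz":0.4,"wx":0.0,"wy":0.0,"wz":-0.99,"fingers":0.5},{"tx":-0.014,"ty":-0.088,"tz":0.4,"wx":0.0,"wy":0.0,"wz":-0.99,"fingers":0.5},{"tx":-0.014,"ty":-0.088,"tz":0.4,"wx":0.0,"wy":0.0,"wz":-0.99,"fingers":0.5},{"tx":-0.014,"ty":-0.088,"tz":0.4,"wx":0.0,"wy":0.0,"wz":-0.99,"fingers":0.5},{"tx":-0.014,"ty":-0.088,"tz":0.4,"wx":0.0,"wy":0.0,"wz":-0.99,"fingers":0.5},{"tx":-0.014,"ty":-0.088,"tz":0.4,"wx":0.0,"wy":0.0,"wz":-0.99,"fingers":0.5}]'
python3 -m inch '[{"tx":0.0,"ty":0.0,"tz":0.0,"wx":0.0,"wy":0.0,"wz":0.0,"fingers":0.5},{"tx":0.0,"ty":0.0,"tz":0.0,"wx":0.0,"wy":0.0,"wz":0.0,"fingers":0.5},{"tx":0.0,"ty":0.0,"tz":0.0,"wx":0.0,"wy":0.0,"wz":0.0,"fingers":0.5},{"tx":0.0,"ty":0.0,"tz":0.0,"wx":0.0,"wy":0.0,"wz":0.0,"fingers":0.5}]'
python3 - <<'E'
from bench import optics,r
from h import *
s=optics.snapshot("wrist"); a=s["pixels"][:,:,::-1]; np.save("w5.npy",s,allow_pickle=True)
cv2.imwrite("pics/w5.png",a)
E
```

```text
clock: 6.15
position: [0.4208, -0.1478, 0.3297]
tool_rot: [0.673, 0.739, -0.0, -0.0]
ft_force: [-0.3, -0.1, 0.0]
opening: 0.0663
grasp_force: 0.0
clock: 6.65
position: [0.4209, -0.1477, 0.3299]
tool_rot: [0.671, 0.742, -0.0, -0.0]
ft_force: [-0.4, -0.2, -0.2]
opening: 0.0663
grasp_force: 0.0
```

View pics/w5.png

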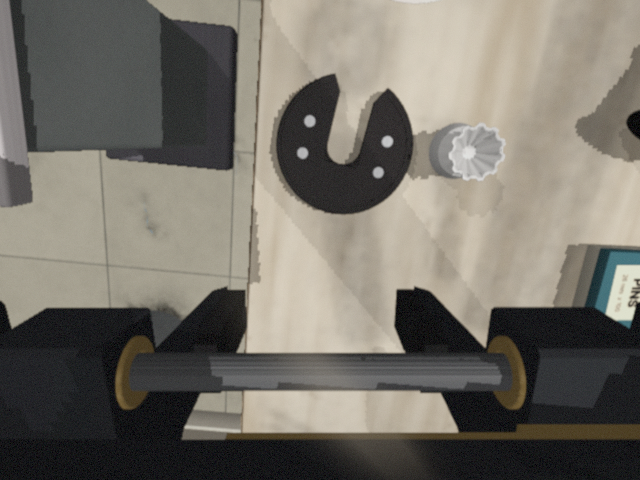

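Wrist view: the plate centre is at about (344,146), with its slot end at (345,164) and mouth at (336–388, 74–91). The wrist has about 15° of its turn left. I'll finish that and rise so the plate and stand fit in one picture.

```bash
python3 -m inch '[{"tx":0.0,"ty":0.1,"tz":0.35,"wx":0.0,"wy":0.0,"wz":-0.164,"fingers":0.5},{"tx":0.0,"ty":0.1,"tz":0.35,"wx":0.0,"wy":0.0,"wz":-0.164,"fingers":0.5},{"tx":0.0,"ty":0.1,"tz":0.35,"wx":0.0,"wy":0.0,"wz":-0.164,"fingers":0.5},{"tx":0.0,"ty":0.1,"tz":0.35,"wx":0.0,"wy":0.0,"wz":-0.164,"fingers":0.5},{"tx":0.0,"ty":0.1,"tz":0.35,"wx":0.0,"wy":0.0,"wz":-0.164,"fingers":0.5},{"tx":0.0,"ty":0.1,"tz":0.35,"wx":0.0,"wy":0.0,"wz":-0.164,"fingers":0.5}]'
python3 - <<'E'
from bench import optics,r
from h import *
s=np.load("w5.npy",allow_pickle=True).item()
L,Rr,B=[ray(s,*q,.012) for q in((277,144),(412,144),(343,213))]
print((L+Rr)/2, np.linalg.norm(L-Rr), B, ray(s,344.5,146,.012))
e=ray(s,345,164,.012);m=(ray(s,336,74,.012)+ray(s,388,91,.012))/2
print("end",e,"yaw",np.degrees(np.arctan2(*(m-e)[::-1])),"silver",ray(s,470,152,.046))
s=optics.snapshot("wrist"); a=s["pixels"][:,:,::-1]; np.save("w6.npy",s,allow_pickle=True)
cv2.imwrite("pics/w6.png",cv2.resize(a[:330],None,fx=1.25,fy=1.25))
print(r.read_state()["position"])
E
```

```text
clock: 7.45
position: [0.4209, -0.1081, 0.4687]
tool_rot: [0.761, 0.649, -0.0, -0.001]
ft_force: [-0.7, 0.9, -0.6]
opening: 0.0662
grasp_force: 0.0
[ 0.43331351 -0.07767544] 0.10798711450605186 [ 0.43863661 -0.13340106] [ 0.43348709 -0.0792083 ]
end [ 0.43554942 -0.09316244] yaw 84.57080146926135 silver [ 0.5207951  -0.07430214]
[ 0.42092441 -0.10801455  0.46892658]
```

View pics/w6.png

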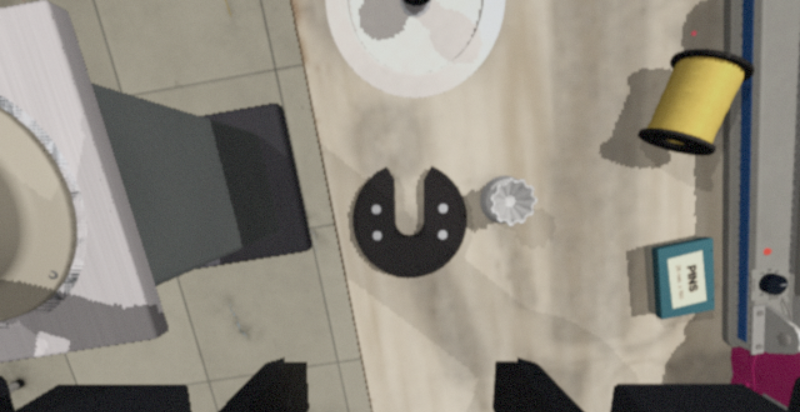

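This shows (crop px, ×1.25) the plate centre at (409,221), the slot mouth middle at (411,167) and the base's near edge at (415,97), left edge (325,10) and right edge (506,10). I combine this with the top view to place the stand.

Run:
```python
from bench import optics,r
from h import *
from scipy.optimize import least_squares
s=np.load("w6.npy",allow_pickle=True).item()
q=lambda u,v,z:ray(s,u/1.25,v/1.25,z)
print("plate",q(409,221,.012),"L/R",(q(353,218,.012)+q(466,218,.012))/2)
e=q(410,236,.012);m=q(411,167.5,.012);d=np.array(m-e);print("yaw",np.degrees(np.arctan2(d[1],d[0])))
P=np.array([q(*k,0.0) for k in((415,97),(326,10),(505,10))])
f=least_squares(lambda c:np.hypot(*(P-c).T)-.078,[.46,.1]); print("stand wrist",f.x,f.fun)
# white base blob in wrist & top images
for n,s,roi,c0 in (("w",s,(255,0,410,82),None),("t",np.load("t4.npy",allow_pickle=True).item(),(262,245,325,312),None)):
    p=s["pixels"]; x0,y0,x1,y1=roi; hsv=cv2.cvtColor(p,cv2.COLOR_RGB2HSV)
    k=((hsv[...,1]<28)&(hsv[...,2]>165)).astype(np.uint8); z=np.zeros_like(k); z[y0:y1,x0:x1]=k[y0:y1,x0:x1]
    c,_=cv2.findContours(z,cv2.RETR_EXTERNAL,cv2.CHAIN_APPROX_NONE); c=max(c,key=cv2.contourArea)[:,0]
    c=c[(c[:,1]>y0+1)&(c[:,1]<y1-2)&(c[:,0]>x0+1)&(c[:,0]<x1-2)]
    P=np.array([ray(s,u,v,0) for u,v in c])
    f=least_squares(lambda a:np.hypot(*(P-a[:2]).T)-.078,[.46,.1],loss="soft_l1",f_scale=.002)
    print(n,f.x,np.abs(f.fun).mean(),len(P))
```

```text
plate [ 0.43320061 -0.07930892] L/R [ 0.4340992  -0.07658047]
yaw 80.36031713932775
stand wrist [0.46808148 0.10658005] [-0.00015086  0.00075005  0.00075052]
w [0.46886722 0.10729647] 0.013532318444691369 297
t [0.46826827 0.10679877] 0.002156157726122481 136
```

```bash
python3 -m inch '[{"tx":-0.002,"ty":-0.109,"tz":-0.15,"wx":0.0,"wy":0.0,"wz":-0.016,"fingers":0.5},{"tx":-0.002,"ty":-0.109,"tz":-0.3,"wx":0.0,"wy":0.0,"wz":-0.016,"fingers":0.5},{"tx":-0.002,"ty":-0.109,"tz":-0.45,"wx":0.0,"wy":0.0,"wz":-0.016,"fingers":0.5},{"tx":-0.002,"ty":-0.109,"tz":-0.6,"wx":0.0,"wy":0.0,"wz":-0.016,"fingers":0.5},{"tx":-0.002,"ty":-0.109,"tz":-0.7,"wx":0.0,"wy":0.0,"wz":-0.016,"fingers":0.5},{"tx":-0.002,"ty":-0.109,"tz":-0.742,"wx":0.0,"wy":0.0,"wz":-0.016,"fingers":0.5},{"tx":-0.002,"ty":-0.109,"tz":-0.742,"wx":0.0,"wy":0.0,"wz":-0.016,"fingers":0.5},{"tx":-0.002,"ty":-0.109,"tz":-0.742,"wx":0.0,"wy":0.0,"wz":-0.016,"fingers":0.5}]'
python3 -m inch '[{"tx":0.005,"ty":0.025,"tz":0.0,"wx":0.0,"wy":0.0,"wz":0.0,"fingers":0.5},{"tx":0.009,"ty":0.05,"tz":0.0,"wx":0.0,"wy":0.0,"wz":0.0,"fingers":0.5},{"tx":0.014,"ty":0.075,"tz":0.0,"wx":0.0,"wy":0.0,"wz":0.0,"fingers":0.5},{"tx":0.019,"ty":0.1,"tz":0.0,"wx":0.0,"wy":0.0,"wz":0.0,"fingers":0.5},{"tx":0.023,"ty":0.125,"tz":0.0,"wx":0.0,"wy":0.0,"wz":0.0,"fingers":0.5},{"tx":0.028,"ty":0.15,"tz":0.0,"wx":0.0,"wy":0.0,"wz":0.0,"fingers":0.5},{"tx":0.033,"ty":0.175,"tz":0.0,"wx":0.0,"wy":0.0,"wz":0.0,"fingers":0.5},{"tx":0.037,"ty":0.2,"tz":0.0,"wx":0.0,"wy":0.0,"wz":0.0,"fingers":0.5},{"tx":0.042,"ty":0.225,"tz":0.0,"wx":0.0,"wy":0.0,"wz":0.0,"fingers":0.5},{"tx":0.046,"ty":0.25,"tz":0.0,"wx":0.0,"wy":0.0,"wz":0.0,"fingers":0.5},{"tx":0.05,"ty":0.27,"tz":0.0,"wx":0.0,"wy":0.0,"wz":0.0,"fingers":0.5},{"tx":0.05,"ty":0.27,"tz":0.0,"wx":0.0,"wy":0.0,"wz":0.0,"fingers":0.5}]'
python3 - <<'E'
from bench import optics
from h import *
a=optics.snapshot("wrist")["pixels"][:,:,::-1]; b=optics.snapshot("side")["pixels"][180:330,220:420,::-1]
cv2.imwrite("pics/m7.png",np.vstack([cv2.resize(a[:400],(480,300)),cv2.resize(b,(480,300))]))
E
```

```text
clock: 8.5
position: [0.4202, -0.1515, 0.1737]
tool_rot: [0.769, 0.64, 0.0, 0.0]
ft_force: [0.1, -0.0, 0.5]
opening: 0.066
grasp_force: 0.0
clock: 10.0
position: [0.44, -0.0425, 0.173]
tool_rot: [0.769, 0.64, 0.0, -0.0]
ft_force: [1.5, -0.4, 0.3]
opening: 0.0661
grasp_force: 0.5
```

View pics/m7.png

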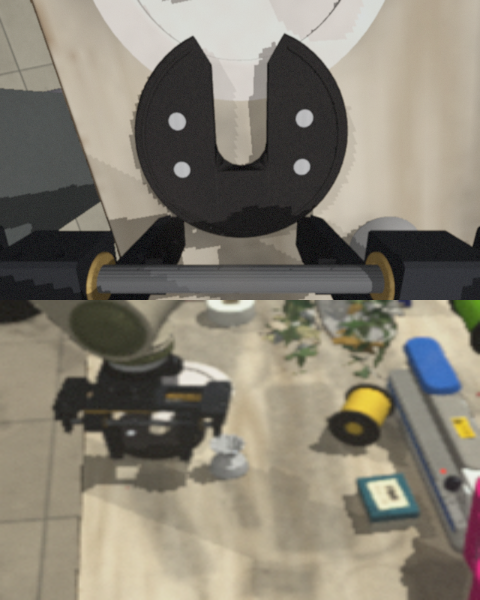

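In the wrist view the plate is cradled between both fingers. Its slot (centre u≈241) lines up with the base's near edge at (240,100), and the silver weight is untouched. I continue up the ramp.

```bash
python3 -m inch '[{"tx":0.004,"ty":0.02,"tz":0.0,"wx":0.0,"wy":0.0,"wz":0.0,"fingers":0.5},{"tx":0.008,"ty":0.04,"tz":0.0,"wx":0.0,"wy":0.0,"wz":0.0,"fingers":0.5},{"tx":0.011,"ty":0.06,"tz":0.0,"wx":0.0,"wy":0.0,"wz":0.0,"fingers":0.5},{"tx":0.015,"ty":0.08,"tz":0.0,"wx":0.0,"wy":0.0,"wz":0.0,"fingers":0.5},{"tx":0.019,"ty":0.1,"tz":0.0,"wx":0.0,"wy":0.0,"wz":0.0,"fingers":0.5},{"tx":0.023,"ty":0.12,"tz":0.0,"wx":0.0,"wy":0.0,"wz":0.0,"fingers":0.5},{"tx":0.027,"ty":0.14,"tz":0.0,"wx":0.0,"wy":0.0,"wz":0.0,"fingers":0.5},{"tx":0.03,"ty":0.16,"tz":0.0,"wx":0.0,"wy":0.0,"wz":0.0,"fingers":0.5},{"tx":0.03,"ty":0.16,"tz":0.0,"wx":0.0,"wy":0.0,"wz":0.0,"fingers":0.5}]'
cat > chk.py <<'E'
from bench import optics
from h import *
import sys
s=optics.snapshot("wrist"); np.save(sys.argv[1],s,allow_pickle=True)
p=s["pixels"]; m=((p.max(2)<75)).astype(np.uint8)[:300]
# ASCII map of dark pixels: 10 px per char
for r0 in range(0,300,15): print("".join("#" if m[r0:r0+15,c:c+8].mean()>.5 else "." for c in range(150,500,8)))
E
python3 chk.py w8.npy
```

```text
clock: 11.22
position: [0.4523, 0.0213, 0.1732]
tool_rot: [0.769, 0.64, 0.0, 0.0]
ft_force: [1.4, -1.7, -1.3]
opening: 0.0659
grasp_force: 0.7
...............###########..................
.............######...######................
............####.........####...............
............###...........#####.............
..........#####...........#######...........
........#######...........#########.........
.......#########..........##########........
.....############.......#############.......
.....#################################......
....###################################.....
....#####...#####.........#####..######.....
....######.######.........#############.....
....#############.........#############.....
....##############.......##############.....
....#######.#######.....#######..######.....
.....#####...##################.######......
......###############################.......
.......#############################........
.........#########################..........
........###########################.........
```

The pole is entering the slot centrally and the forces are small. On to home.

```bash
python3 -m inch '[{"tx":0.004,"ty":0.02,"tz":0.0,"wx":0.0,"wy":0.0,"wz":0.0,"fingers":0.5},{"tx":0.008,"ty":0.04,"tz":0.0,"wx":0.0,"wy":0.0,"wz":0.0,"fingers":0.5},{"tx":0.011,"ty":0.06,"tz":0.0,"wx":0.0,"wy":0.0,"wz":0.0,"fingers":0.5},{"tx":0.013,"ty":0.07,"tz":0.0,"wx":0.0,"wy":0.0,"wz":0.0,"fingers":0.5},{"tx":0.015,"ty":0.08,"tz":0.0,"wx":0.0,"wy":0.0,"wz":0.0,"fingers":0.5},{"tx":0.015,"ty":0.083,"tz":0.0,"wx":0.0,"wy":0.0,"wz":0.0,"fingers":0.5},{"tx":0.015,"ty":0.083,"tz":0.0,"wx":0.0,"wy":0.0,"wz":0.0,"fingers":0.5}]'
python3 chk.py w9.npy
```

```text
clock: 12.15
position: [0.458, 0.0539, 0.1731]
tool_rot: [0.769, 0.64, -0.0, -0.0]
ft_force: [-0.1, -1.9, -0.6]
opening: 0.0658
grasp_force: 0.7
............................................
............................................
............................................
............................##..............
..........####.............#####............
........########..........########..........
.......#########.........###########........
......##########.........############.......
.....############........#############......
....#############.#####..#############......
....#####...##################...######.....
....######..######......###############.....
....############.........##############.....
....############..........############......
....#######.####..........####...#####......
.....######..####........############.......
......#############...##############........
.......############################.........
.........#########################..........
........###########################.........
```

```bash
python3 -m inch '[{"tx":0.001,"ty":0.005,"tz":0.0,"wx":0.0,"wy":0.0,"wz":0.0,"fingers":0.5},{"tx":0.002,"ty":0.01,"tz":0.0,"wx":0.0,"wy":0.0,"wz":0.0,"fingers":0.5},{"tx":0.002,"ty":0.01,"tz":0.0,"wx":0.0,"wy":0.0,"wz":0.0,"fingers":0.5}]'
cat > dots.py <<'E'
import sys
from h import *
# the 4 bright screws on the plate in the wrist image
for n in sys.argv[1:]:
    s=np.load(n,allow_pickle=True).item(); g=s["pixels"].min(2)
    k,l,st,c=cv2.connectedComponentsWithStats((g[:300]>110).astype(np.uint8))
    q=[c[i] for i in range(1,k) if 100<st[i,4]<900 and .7<st[i,2]/st[i,3]<1.4 and 190<c[i][0]<450]
    print(n,np.round(q,1).tolist())
    for z in (.013,.016):
        w=np.array([ray(s,*a,z) for a in q])
        if len(w)==4: print(z,w.mean(0).round(4),sorted(np.round([np.linalg.norm(w[i]-w[j])*1000 for i in range(4) for j in range(i)],1)))
E
python3 chk.py w10.npy; python3 dots.py w6.npy w8.npy w9.npy w10.npy
```

```text
clock: 12.58
position: [0.4589, 0.058, 0.1731]
tool_rot: [0.769, 0.64, 0.0, -0.0]
ft_force: [-0.6, -1.6, -1.2]
opening: 0.066
grasp_force: 0.9
............................................
............................................
............................................
............................##..............
..........####.............#####............
........########..........########..........
.......#########.........###########........
......##########..........###########.......
.....############.........############......
....#############.........############......
....#####...#####..####...####...######.....
....######..###########################.....
....##############.....################.....
....############.........#############......
.....######.####..........####...#####......
.....######..###..........###########.......
......###########........###########........
........############..#############.........
.........#########################..........
........###########################.........
w6.npy []
w8.npy [[405.9, 155.4], [234.5, 162.0], [403.6,
[... 255 characters left out ...]
loat64(68.7), np.float64(68.7)]
w9.npy [[402.9, 155.3], [235.0, 162.0], [401.1, 220.1], [242.2, 226.3]]
0.013 [0.4674 0.1043] [np.float64(25.2), np.float64(25.2), np.float64(63.8), np.float64(64.1), np.float64(68.7), np.float64(68.8)]
0.016 [0.4675 0.1047] [np.float64(24.6), np.float64(24.7), np.float64(62.4), np.float64(62.8), np.float64(67.2), np.float64(67.3)]
w10.npy [[403.1, 155.7], [235.6, 162.4], [401.3, 220.3], [241.9, 226.5]]
0.013 [0.4684 0.1083] [np.float64(25.1), np.float64(25.1), np.float64(64.0), np.float64(64.0), np.float64(68.7), np.float64(68.8)]
0.016 [0.4684 0.1087] [np.float64(24.6), np.float64(24.6), np.float64(62.6), np.float64(62.7), np.float64(67.2), np.float64(67.4)]
```

```bash
python3 -m inch '[{"tx":0.0005,"ty":0.0025,"tz":0.0,"wx":0.0,"wy":0.0,"wz":0.0,"fingers":0.5},{"tx":0.0008,"ty":0.004,"tz":0.0,"wx":0.0,"wy":0.0,"wz":0.0,"fingers":0.5},{"tx":0.0008,"ty":0.004,"tz":0.0,"wx":0.0,"wy":0.0,"wz":0.0,"fingers":0.5}]'
python3 chk.py w11.npy >/dev/null; python3 dots.py w11.npy
```

```text
clock: 13.0
position: [0.4592, 0.0589, 0.1731]
tool_rot: [0.769, 0.64, -0.001, 0.0]
ft_force: [-1.7, -10.4, -0.7]
opening: 0.0661
grasp_force: 4.0
w11.npy [[402.9, 157.5], [235.4, 164.1], [401.0, 222.0], [241.8, 228.0]]
0.013 [0.4684 0.1084] [np.float64(25.2), np.float64(25.2), np.float64(64.0), np.float64(64.1), np.float64(68.7), np.float64(68.8)]
0.016 [0.4685 0.1088] [np.float64(24.6), np.float64(24.6), np.float64(62.6), np.float64(62.7), np.float64(67.2), np.float64(67.4)]
```

The force rose to 10 N with the plate no longer advancing, so the slot end is against the pole and the plate is in the dish. I'll back off, rise and verify with image code.

```bash
python3 -m inch '[{"tx":-0.004,"ty":-0.02,"tz":0.0,"wx":0.0,"wy":0.0,"wz":0.0,"fingers":0.5},{"tx":-0.01,"ty":-0.055,"tz":0.0,"wx":0.0,"wy":0.0,"wz":0.0,"fingers":0.5},{"tx":-0.018,"ty":-0.098,"tz":0.02,"wx":0.0,"wy":0.0,"wz":0.0,"fingers":0.5},{"tx":-0.018,"ty":-0.098,"tz":0.15,"wx":0.0,"wy":0.0,"wz":0.0,"fingers":0.5},{"tx":-0.018,"ty":-0.098,"tz":0.25,"wx":0.0,"wy":0.0,"wz":0.0,"fingers":0.5},{"tx":-0.018,"ty":-0.098,"tz":0.25,"wx":0.0,"wy":0.0,"wz":0.0,"fingers":0.5},{"tx":-0.018,"ty":-0.098,"tz":0.25,"wx":0.0,"wy":0.0,"wz":0.0,"fingers":0.5}]'
python3 - <<'E'
from bench import optics
from h import *
from scipy.optimize import least_squares
def pts(s):
    g=s["pixels"].min(2); k,l,st,c=cv2.connectedComponentsWithStats((g[:300]>110).astype(np.uint8))
    q=[c[i] for i in range(1,k) if 30<st[i,4]<700 and .7<st[i,2]/st[i,3]<1.4]
    # keep dots surrounded by dark plate
    return np.array([a for a in q if np.median(g[max(0,int(a[1])-16):int(a[1])+17,max(0,int(a[0])-16):int(a[0])+17])<70])
s=optics.snapshot("wrist"); np.save("w12.npy",s,allow_pickle=True)
s5=np.load("w5.npy",allow_pickle=True).item()
A,B=pts(s5),pts(s); print(A.round(1).tolist(),B.round(1).tolist())
if len(A)==len(B)==4:
    wa=np.array([ray(s5,*a,.012) for a in A]); X=np.c_[wa-wa.mean(0),np.zeros(4)]
    from itertools import permutations
    best=min((least_squares(lambda q:np.concatenate([px(s,R.from_rotvec(q[3:]).apply(x)+q[:3])-b for x,b in zip(X,B[list(p)])]),[.468,.107,.013,0,0,0]) for p in permutations(range(4))),key=lambda o:o.cost+ (10 if abs(o.x[5])>1 else 0))
    print(best.x.round(4),"tilt deg",np.degrees(best.x[3:]).round(2),best.cost)
# other objects moved? compare top views
t0=np.load("t4.npy",allow_pickle=True).item()["pixels"]; t=optics.snapshot("top")["pixels"]; d0=cv2.imread("pics/top0.png")[:,:,::-1]
d=np.abs(t.astype(int)-d0).max(2)
for n,u,v in (("silver",352,261),("gold",459,296),("pin",382,211),("reel",334,209),("roll",232,252),("marker",464,252)):
    print(n,np.median(d[v-8:v+9,u-8:u+9]),d[v-8:v+9,u-8:u+9].max())
cv2.imwrite("pics/t12.png",t[:,:,::-1]); cv2.imwrite("pics/w12.png",s["pixels"][:,:,::-1])
E
```

```text
clock: 13.92
position: [0.4516, 0.02, 0.2723]
tool_rot: [0.769, 0.639, -0.0, -0.0]
ft_force: [0.1, 0.3, 0.8]
opening: 0.0665
grasp_force: 0.0
[[309.3, 120.6], [386.9, 141.2], [302.1, 152.6], [377.8, 172.1]] [[372.0, 84.6], [268.8, 89.2], [371.8, 127.4], [272.2, 131.4]]
[ 0.4685  0.1086  0.0128 -3.0111  0.4436 -0.0445] tilt deg [-172.52   25.42   -2.55] 0.006386770505082014
silver 9.0 53
gold 5.0 9
pin 16.0 23
reel 4.0 8
roll 3.0 8
marker 6.0 28
```

Run:
```python
from h import *
from scipy.optimize import least_squares
ld=lambda n:np.load(n,allow_pickle=True).item()
A=np.array([[309.3,120.6],[386.9,141.2],[302.1,152.6],[377.8,172.1]]); s5=ld("w5.npy")
wa=np.array([ray(s5,*a,.012) for a in A]); print("edges mm",[round(1e3*np.linalg.norm(wa[i]-wa[j]),1) for i,j in((0,1),(2,3),(0,2),(1,3))])
# symmetric model: isosceles-averaged rectangle
w=65.0/1000;h=.0253
for n,B in (("w11",[[235.4,164.1],[402.9,157.5],[241.8,228.0],[401.0,222.0]]),("w10",[[235.6,162.4],[403.1,155.7],[241.9,226.5],[401.3,220.3]]),("w8",[[234.5,162],[405.9,155.4],[241.5,226.9],[403.6,221.4]]),("w12",[[268.8,89.2],[372,84.6],[272.2,131.4],[371.8,127.4]])):
    s=ld(n+".npy"); X=np.c_[wa-wa.mean(0),np.zeros(4)]
    o=least_squares(lambda q:np.concatenate([px(s,R.from_rotvec(q[3:]).apply(x)+q[:3])-b for x,b in zip(X,B)]),[.468,.107,.013,0,0,0])
    nrm=R.from_rotvec(o.x[3:]).apply([0,0,1]); print(n,o.x[:3].round(4),"normal tilt deg",np.degrees(nrm[:2]).round(2),"cost",round(o.cost,3))
    o=least_squares(lambda q:np.concatenate([px(s,R.from_rotvec([0,0,q[3]]).apply(x)+q[:3])-b for x,b in zip(X,B)]),[.468,.107,.013,0]); print("   flat fit",o.x[:3].round(4),round(o.cost,3))
g=ld("w12.npy")
t=cv2.imread("pics/t12.png"); t0=cv2.imread("pics/top0.png")
for n,u,v in (("silver",352,261),("pin",382,211),("marker",464,252)):
    T=cv2.cvtColor(t0[v-11:v+12,u-14:u+15],6); S=cv2.cvtColor(t[v-18:v+19,u-21:u+22],6)
    _,m,_,l=cv2.minMaxLoc(cv2.matchTemplate(S,T,cv2.TM_CCOEFF_NORMED)); print(n,"shift px",l[0]-7,l[1]-7,round(m,2))
im=ld("w12.npy")["pixels"]
```

```text
edges mm [np.float64(63.7), np.float64(63.5), np.float64(25.1), np.float64(25.0)]
w11 [0.4684 0.1085 0.0137] normal tilt deg [0.06 0.17] cost 0.054
   flat fit [0.4684 0.1085 0.0137] 0.055
w10 [0.4684 0.1084 0.0137] normal tilt deg [0.28 0.46] cost 0.066
   flat fit [0.4684 0.1084 0.0137] 0.077
w8 [0.4622 0.0719 0.0167] normal tilt deg [-1.22 -1.  ] cost 0.027
   flat fit [0.4623 0.0719 0.0166] 0.138
w12 [0.4685 0.1087 0.0128] normal tilt deg [-1.5  -0.28] cost 0.015
   flat fit [0.4686 0.1087 0.0128] 0.03
silver shift px 1 0 0.75
pin shift px 0 0 0.99
marker shift px 0 0 0.95
```

```bash
python3 -m inch '[{"tx":-0.1,"ty":-0.3,"tz":0.15,"wx":0.0,"wy":0.0,"wz":0.0,"fingers":0.5},{"tx":-0.2,"ty":-0.6,"tz":0.3,"wx":0.0,"wy":0.0,"wz":0.0,"fingers":0.5},{"tx":-0.2,"ty":-0.8,"tz":0.4,"wx":0.0,"wy":0.0,"wz":0.0,"fingers":0.5},{"tx":-0.2,"ty":-0.9,"tz":0.4,"wx":0.0,"wy":0.0,"wz":0.0,"fingers":0.5},{"tx":-0.2,"ty":-0.9,"tz":0.4,"wx":0.0,"wy":0.0,"wz":0.0,"fingers":0.5},{"tx":-0.2,"ty":-0.9,"tz":0.4,"wx":0.0,"wy":0.0,"wz":0.0,"fingers":0.5},{"tx":-0.2,"ty":-0.9,"tz":0.4,"wx":0.0,"wy":0.0,"wz":0.0,"fingers":0.5}]'
python3 - <<'E'
from bench import optics
from h import *
for cam,P in (("top",(("silver",352,261),("gold",459,296),("marker",464,252))),("side",(("silver",315,258),("gold",274,368)))):
    t=optics.snapshot(cam)["pixels"][:,:,::-1]; t0=cv2.imread(f"pics/{cam}0.png")
    for n,u,v in P:
        T=cv2.cvtColor(t0[v-11:v+12,u-11:u+12],6); S=cv2.cvtColor(t[v-18:v+19,u-18:u+19],6)
        _,m,_,l=cv2.minMaxLoc(cv2.matchTemplate(S,T,5)); print(cam,n,l[0]-7,l[1]-7,round(m,2))
E
```

```text
clock: 14.9
position: [0.3712, -0.3425, 0.4328]
tool_rot: [0.77, 0.639, -0.0, -0.0]
ft_force: [-0.2, 0.4, -0.1]
opening: 0.0667
grasp_force: 0.0
top silver 0 0 1.0
top gold 7 -6 0.28
top marker 0 0 0.94
side silver 0 0 1.0
side gold 0 0 1.0
```

The silver and gold weights and the marker haven't moved (the gold one is only hidden by the arm in the top view). The plate lies flat and home.

```bash
python3 -c "
from bench import r
print(r.sign_off())"
```

```text
the job is handed in; nothing more can be done
None
```

The job is handed in at about 15 s: the plate was slid round the silver weight onto the stand and measures flat and fully home in the dish around the pole, and the things I checked on the worktop had not moved.

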